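# Reset the tripped overload cutout of a gem faceting machine

### The job

The lap stalled and the overload cutout on the control box has tripped: its handle stands halfway between off (the ring) and on (the bar). Turn the speed dial back to zero first so that the lap cannot start with a jerk, then push the handle fully off until it catches, and throw it over to on so that it stays there. Push the plastic handle with the closed fingertips instead of pinching it, never harder than 20 N, and leave the things around the box where they are.

Things in the scene. Friction and masses are not known exactly. Their poses are not given: they have to be found in the camera images.
- ctrl: Control box, teal painted steel, fixed on the bench, 150 x 240 mm (x, y), top panel 101 mm above the bench. Origin: centre of its underside. Its x axis runs along the cutout's slot from off (-x) to on (+x), y along its long side, z up. On top: the cutout at y = +60 mm and the speed dial at y = -62 mm.
- slot (a point): Middle of the face of the cutout's grey nose (104 mm along the box's x, 48 mm along y), 110 mm above the bench, at y = +60 mm of the box. A raised white bar at the nose's +x end marks on, a raised white ring at its -x end marks off. The handle stands out of it, its pivot 24 mm below this point.
- grip: The black plastic handle of the cutout, a smooth block 13 mm thick (box x), 16 mm wide (box y), standing 28 mm out of the nose's face. The body's origin is its pivot, inside the box, 24 mm under the nose's face (86 mm above the bench); its z axis points up along the handle; it swings about the box's y axis in the box's x-z plane.
- handle_tip (a point): Middle of the handle's top end, 52 mm from the pivot. Let go at off before it has caught, the handle springs back to the middle; so it does from on, if it was not caught at off first. Caught, it rests at off (-0.18 to -0.57 rad) and can be thrown to on with some 5 N, best along the arc of its top; past the middle it pulls itself to a stop between +0.2 and +0.62 rad and stays.
- handle (a joint): Handle angle, rad: 0 upright (tripped; a 0.25 N m/rad spring returns it there), positive leaning to on, negative to off. Its last 0.1 rad to off meet a spring catch that rises to 0.45 to 0.55 N m (11 to 15 N, 40 mm from the pivot); then it clicks, gives, and meets a hard stop (20 N per mm) within 0.08 rad. By wear the click lies anywhere from -0.12 to -0.52 rad: only the force tells where.
- speed (a joint): Angle of the speed dial, rad: 0 at its zero stop, growing as the dial is turned clockwise seen from above; friction holds it where it is left (0.05 N m).
- speed_grip (a point): On the dial's axis, at the height to grip it, about 137 mm above the bench. The black dial has a bar grip 38 mm long, 14 mm wide, 32 mm high, whose top is 8 mm above this point; its white pointer line points to the box's -x (the long tick of the scale) at zero. The skirt under the bar has a diameter of 40 mm.
- canister: Bystander: steel canister with a brass cap, 52 mm across, 104 mm high, loose on the bench. Origin under its centre.
- paste: Bystander: small jar, 54 mm across, 45 mm high, loose on the bench. Origin under its centre.
- vblock: Bystander: steel block with a groove, 65 x 45 x 38 mm, loose on the bench. Origin under its centre.

How it is judged:
By the outcome, as a careful person would: the job done as asked, in the order asked, and still so for the second after the job is handed in, with the robot touching nothing.
It also fails if it takes over 59 s, if anything falls off the work surface, if the arm or the gripper's body presses on something with over 40 N, if the wrist force passes 120 N, or if a joint passes its speed limit or range.

### The arm

A 6-joint arm with a two-finger parallel gripper is mounted at the origin on the work surface. World frame = base frame: x ahead of the robot, y to its left, z up, the work surface at z = 0. Lengths are in m, angles in rad, forces in N, time in s.
With the tool pointing down it reaches from about 0.375 to 0.925 m from the base axis. Payload 5.7 kg.
Tool frame: the origin (TCP) lies midway between the tips of the shut fingers; the grasp point (between the pads) lies 19 mm behind it; z points along the fingers, y is the line along which they close (so a half turn about z gives the same grasp; the last joint's range is limited). The gripper opens to 85 mm and grips with 20 to 120 N. Pads are 22 mm wide; open, the fingers measure 114 mm over their backs; the gripper's body (76 mm by 85 mm) begins 54 mm behind the grasp point. The pads swing forward as they close: fully open they stand 13 mm farther back than shut.
Start: joints at [-1.399, 0.359, 1.51, -0, 1.272, -0.115], TCP at [0.17, -0.575, 0.231] pointing down, gripper open.
Joint ranges: [-2.97, 2.97], [-1.01, 2.36], [0.21, 2.38], [-0.96, 4.11], [0.2, 2.71], [-2.98, 2.98]. Speed limits (rad/s): [2.39, 2.39, 3.14, 3.14, 3.14, 3.14].

### API

Orientations are given as a unit quaternion [x, y, z, w].
In Python, from workcell import ctrl, viewer gives the robot as it stands. The module is installed in compiled form; this text tells all that it offers.
- The arm moves only by the tool step_arm, never from a script. Its argument "plan" is text: rows parted by semicolons, each of 7 numbers parted by spaces: the turn, a rotation vector about the world's x, y, z in units of 8 degrees (1.0 is 8 degrees), then the shift along the world's x, y, z in units of 40 mm (1.0 is 40 mm), then the gripper's target within -1 to 1 (shut at 1, half-way at 0, fully open at -1). A call has 1 to 20 rows; each row is the pose to reach, as a shift and turn from the pose commanded when the call began; what a row does not reach only later rows make up. A row lasts 1/8 s, in which the tool goes at most 62.5 mm and 10.7 degrees, less where a joint would pass 70% of its speed; a pose out of reach is approached as far as the arm can. A call with a gripper value outside its range is refused whole. The fingers move at their own pace and stop on an object; the grip force is fixed at half the most. Time passes only in rows, so rows that repeat a pose let the fingers close. It gives the time, the measured TCP pose, the force, the opening and the grip force at its end, in the units of the state.
- ctrl.read_state(): the state, without advancing time (a new reading comes with each control period).
- viewer.snapshot(name): name is "side" or "top"; returns the picture (480x640x3 uint8, red, green, blue); there is no depth.
- viewer.get_calibration(name): a dict with "fov_y" (degrees; the focal length in pixels is half the picture's height over the tangent of half this angle, whatever the lens; pixels are square), "cx", "cy" (the principal point, pixels), "origin" and "rotation" of the camera in the world. Camera axes: x right, y down, z forward; pixel columns grow to the right and rows downward; lengths in m; the calibration is good to about 2 mm. A picture is of the moment at which its call begins. get_calibration takes no time and is no camera call.
- ctrl.hand_in(): hands the job in; it is judged then, once.
The state is a dict: "t": time; "joint_positions": joint angles; "joint_vel": joint speeds; "joint_efforts": joint torques, N m; "position": TCP position; "tcp_rot": TCP orientation; "wrist_force": force on the tool from outside, world axes, zero at the start; "moment": the same for the moment, N m; "grip_width": finger opening in m; "gripper_force": force on a finger pad.
Only numpy, scipy, OpenCV 4.12 (cv2) and the standard library are available. Lean on these libraries where they do the work, as an engineer would, in place of code of your own. Each camera call takes 0.05 s, during which the arm holds its last target. There are 200 camera calls.

## Working session

There is one attempt and no reset: what is moved stays moved. The work goes in short steps, Python scripts to look and compute and a tool call to move; the robot and the scene stay as the last step left them, time stands still between calls to the robot, and variables do not carry over. Pictures are saved under pics/ and viewed, at most 10 in all, crops included, and the job is handed in when it is done.

Besides the shell and the picture viewer there is one more tool, called after ">>>" by a JSON object that holds its "api" and its "payload", one argument or row to a line. step_arm: Moves the arm, as the interface text tells. Its arguments: {"type":"object","properties":{"plan":{"type":"string"}},"required":["plan"]}

```bash
mkdir -p pics; python3 - <<'E'
from workcell import ctrl, viewer
import cv2
for n in("top","side"):
    im=viewer.snapshot(n); cv2.imwrite(f"pics/{n}0.png",im[:,:,::-1]); print(n,viewer.get_calibration(n))
print(ctrl.read_state())
E
```

```text
top {'fov_y': 49.627897453181454, 'cx': 304.4986488140058, 'cy': 243.21090497978258, 'origin': array([ 0.47482095, -0.0368229 ,  1.02166032]), 'rotation': array([ 0.71373428, -0.69634355,  0.04298625, -0.06197759])}
side {'fov_y': 56.788314983174665, 'cx': 310.06414776245055, 'cy': 244.69385781104083, 'origin': array([ 0.29751419, -0.52250695,  0.65736036]), 'rotation': array([ 0.87875061, -0.25594874,  0.10971718, -0.38762063])}
{'t': 0.1, 'joint_positions': array([-1.39907671e+00,  3.59431229e-01,  1.51133331e+00, -2.14979709e-05,
        1.27249273e+00, -1.15054279e-01]), 'joint_vel': array([-0.00111453, -0.00310452, -0.00249749, -0.00065764,  0.00049766,
       -0.00080495]), 'joint_efforts': array([ 8.20539099e-04, -5.28654993e+01, -2.79350013e+01, -1.69640361e-04,
        5.07550081e-03, -4.06394491e-06]), 'position': array([ 0.16962146, -0.57488385,  0.23053521]), 'tcp_rot': array([ 9.89736897e-01,  1.42899205e-01, -3.38458265e-05, -8.31681446e-04]), 'wrist_force': array([ 0.33223071, -0.03008285, -0.66274748]), 'moment': array([ 0.00187103, -0.0157676 , -0.04626356]), 'gripper_force': 0.0, 'grip_width': 0.08527420356816547}
```

View pics/top0.png

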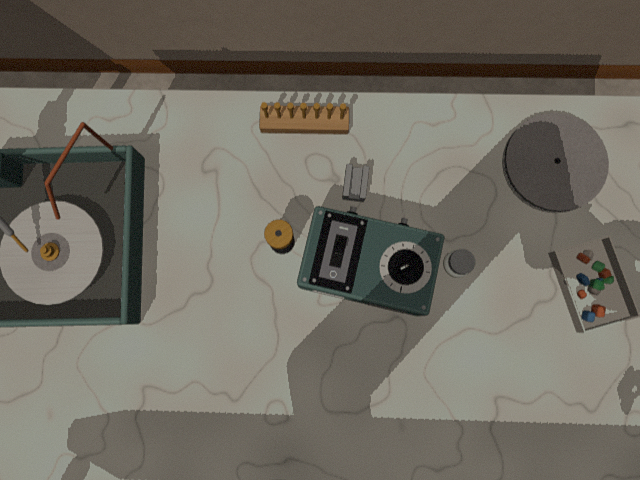

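View pics/side0.png

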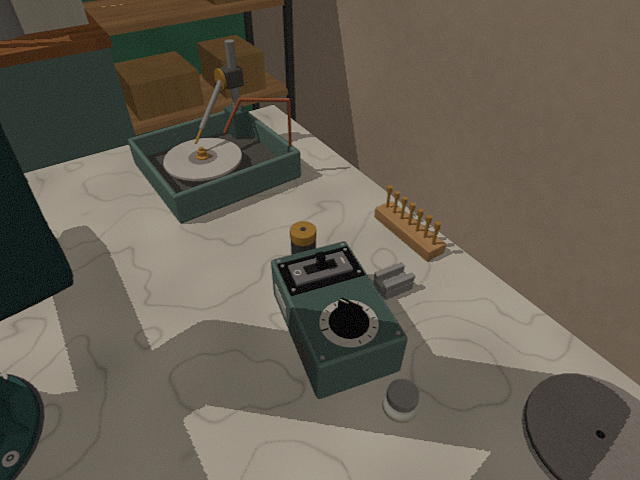

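The top view shows the box at about (371,260), with the cutout at (338,250), the dial at (405,267), the canister at (279,235), the V-block at (357,180) and the paste jar at (460,262). I'll enlarge both views.

```bash
python3 - <<'E'
import cv2
a=cv2.imread("pics/top0.png")[195:325,285:455]; cv2.imwrite("pics/top0c.png",cv2.resize(a,None,fx=4.5,fy=4.5,interpolation=cv2.INTER_CUBIC))
a=cv2.imread("pics/side0.png")[235:400,260:420]; cv2.imwrite("pics/side0c.png",cv2.resize(a,None,fx=3.6,fy=3.6,interpolation=cv2.INTER_CUBIC))
E
```

```text
(no output)
```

View pics/top0c.png

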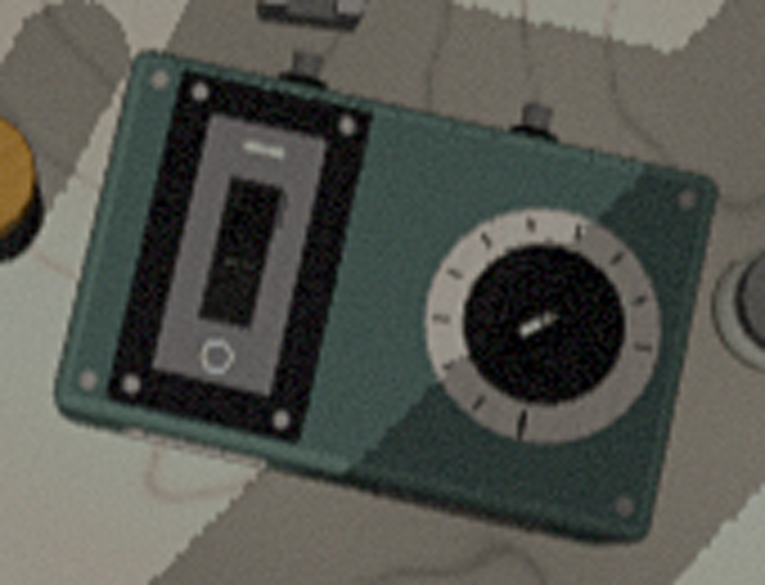

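View pics/side0c.png

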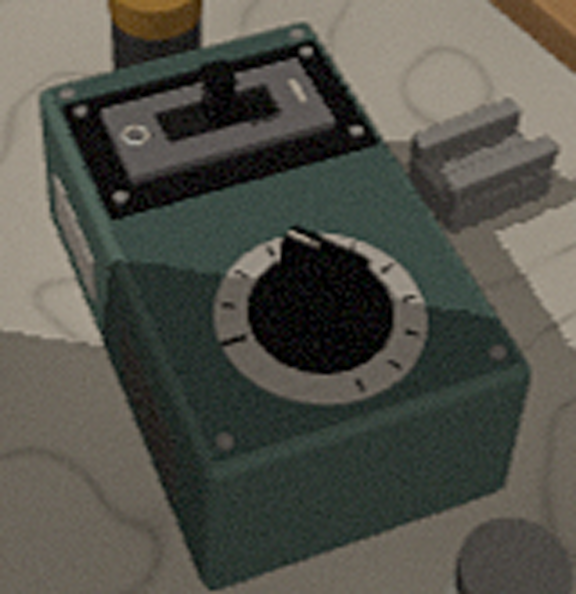

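```bash
cat > h.py <<'E'
import numpy as np
from workcell import viewer
from scipy.spatial.transform import Rotation as R
def w(cam,uv,z):
    c=viewer.get_calibration(cam); f=240/np.tan(np.radians(c["fov_y"]/2))
    d=R.from_quat(c["rotation"]).apply([(uv[0]-c["cx"])/f,(uv[1]-c["cy"])/f,1]); o=np.array(c["origin"])
    return o+d*(z-o[2])/d[2]
T=lambda x,y,z:w("top",(285+x/4.5,195+y/4.5),z)
S=lambda x,y,z:w("side",(260+x/3.6,235+y/3.6),z)
E
python3 - <<'E'
from h import *
np.set_printoptions(precision=4,suppress=True)
nt=np.array([T(*p,.110) for p in((213,115),(325,138),(270,393),(153,370))])
print("nose top",nt.mean(0),np.linalg.norm(nt-np.roll(nt,1,0),axis=1))
d=(nt[0]+nt[1]-nt[2]-nt[3]);print("yaw",np.arctan2(d[1],d[0]))
for n,p in dict(dialdisc=(543,326,.102),skirt=(544,325,.11),p1=(520,331,.145),p2=(555,314,.145),ring=(217,357,.111),bar=(263,150,.111),tick=(522,425,.102),c1=(140,55,.101),c2=(715,180,.101),c3=(640,540,.101),c4=(60,410,.101),handle_tip=(237,262,.138)).items(): print("T",n,T(*p))
for n,p in dict(dialdisc=(321,318,.102),skirt=(321,308,.11),p1=(290,232,.145),p2=(320,243,.145),ring=(134,134,.111),bar=(297,91,.111),tick=(232,341,.102),handle=(217,70,.138),s1=(68,93,.101),s2=(296,34,.101),s3=(498,352,.101),s4=(225,441,.101)).items(): print("S",n,S(*p))
for n,p in dict(t1=(160,78,.101),t2=(687,199,.101),t3=(624,506,.101),t4=(88,379,.101)).items(): print("T",n,T(*p))
print("can",w("top",(279,230),.104),w("side",(303,230),.104));print("paste",w("top",(460,262),.045));print("vb",w("top",(357,180),.038))
E
```

```text
nose top [ 0.598  -0.0709  0.11  ] [0.1041 0.0452 0.1034 0.0464]
yaw -0.20247714888786167
T dialdisc [ 0.5729 -0.1905  0.102 ]
T skirt [ 0.5724 -0.1896  0.11  ]
T p1 [ 0.5662 -0.1748  0.145 ]
T p2 [ 0.5729 -0.1878  0.145 ]
T ring [ 0.5567 -0.0624  0.111 ]
T bar [ 0.6392 -0.079   0.111 ]
T tick [ 0.5338 -0.1823  0.102 ]
T c1 [ 0.6787 -0.0295  0.101 ]
T c2 [ 0.6328 -0.2588  0.101 ]
T c3 [ 0.4904 -0.228   0.101 ]
T c4 [ 0.5352 -0.0013  0.101 ]
T handle_tip [ 0.5908 -0.0686  0.138 ]
S dialdisc [ 0.5737 -0.1939  0.102 ]
S skirt [ 0.5728 -0.1943  0.11  ]
S p1 [ 0.5677 -0.1762  0.145 ]
S p2 [ 0.5747 -0.1878  0.145 ]
S ring [ 0.5583 -0.0638  0.111 ]
S bar [ 0.6402 -0.0818  0.111 ]
S tick [ 0.5346 -0.1833  0.102 ]
S handle [ 0.5998 -0.0718  0.138 ]
S s1 [ 0.5501 -0.0136  0.101 ]
S s2 [ 0.6704 -0.0393  0.101 ]
S s3 [ 0.6267 -0.248   0.101 ]
S s4 [ 0.5053 -0.2223  0.101 ]
T t1 [ 0.6695 -0.0377  0.101 ]
T t2 [ 0.625  -0.2477  0.101 ]
T t3 [ 0.5034 -0.2219  0.101 ]
T t4 [ 0.5477 -0.012   0.101 ]
can [0.6349 0.0362 0.104 ] [0.629  0.0321 0.104 ]
paste [ 0.5917 -0.3017  0.045 ]
vb [ 0.7485 -0.1073  0.038 ]
```

Both cameras agree to within 2 mm:

| Item | Estimate |
|---|---|
| Box centre | (0.587, -0.130), yaw -0.208 |
| Slot | (0.599, -0.0715) |
| Dial | (0.574, -0.191) |
| Pointer | 117° in the world frame, so about 51° clockwise of zero |

Next I'll move above the dial, with the fingers closing along 27°.

>>> {"api": "step_arm", "payload": {
  "plan": "0 0 12.6 10.1 9.6 0 0;0 0 12.6 10.1 9.6 0 0;0 0 12.6 10.1 9.6 0 0;0 0 12.6 10.1 9.6 0 0;0 0 12.6 10.1 9.6 0 0;0 0 12.6 10.1 9.6 0 0;0 0 12.6 10.1 9.6 0 0;0 0 12.6 10.1 9.6 0 0;0 0 12.6 10.1 9.6 0 0;0 0 12.6 10.1 9.6 0 0;0 0 12.6 10.1 9.6 0 0;0 0 12.6 10.1 9.6 0 0;0 0 12.6 10.1 9.6 0 0;0 0 12.6 10.1 9.6 0 0"
}}

```text
t: 1.85
position: [0.5733, -0.192, 0.2313]
tcp_rot: [0.521, 0.853, -0.0, -0.0]
wrist_force: [-0.6, -0.5, 0.2]
grip_width: 0.0425
gripper_force: 0.0
```

```bash
python3 - <<'E'
from h import *
from workcell import ctrl
import cv2
s=ctrl.read_state(); print(s["position"],s["joint_positions"],R.from_quat(s["tcp_rot"]).as_matrix().round(3))
a=viewer.snapshot("side")[200:400,220:440,::-1]
cv2.imwrite("pics/s1.png",cv2.resize(a,None,fx=3,fy=3,interpolation=cv2.INTER_CUBIC))
E
```

```text
[ 0.57334702 -0.19202589  0.23132829] [-4.37326938e-01  3.65414360e-01  1.49987533e+00 -8.44535572e-05
  1.27635803e+00 -9.11090442e-01] [[-0.456  0.89  -0.   ]
 [ 0.89   0.456 -0.   ]
 [-0.    -0.    -1.   ]]
```

View pics/s1.png

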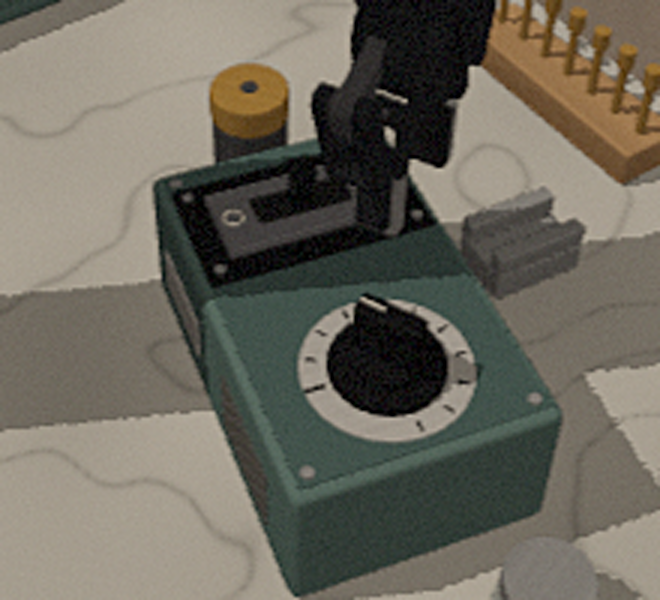

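The gripper hangs above the dial. The dial's bar runs from about (360,300) to (430,325), and the neighbouring items have not moved. Descend and grip.

>>> {"api": "step_arm", "payload": {
  "plan": "0 0 0 0 0 -1 0;0 0 0 0 0 -2 0;0 0 0 0 0 -2.4 0;0 0 0 0 0 -2.7 0;0 0 0 0 0 -2.7 0;0 0 0 0 0 -2.7 1;0 0 0 0 0 -2.7 1;0 0 0 0 0 -2.7 1;0 0 0 0 0 -2.7 1;0 0 0 0 0 -2.7 1;0 0 0 0 0 -2.7 1"
}}

```text
t: 3.28
position: [0.5755, -0.1914, 0.1248]
tcp_rot: [0.521, 0.854, 0.001, 0.002]
wrist_force: [3.2, 4.8, 6.0]
grip_width: 0.0127
gripper_force: 61.1
```

>>> {"api": "step_arm", "payload": {
  "plan": "0 0 0.8 0 0 0 1;0 0 1.6 0 0 0 1;0 0 2.4 0 0 0 1;0 0 3.2 0 0 0 1;0 0 4 0 0 0 1;0 0 4.8 0 0 0 1;0 0 5.4 0 0 0 1;0 0 5.4 0 0 0 1"
}}

```text
t: 4.28
position: [0.5766, -0.1903, 0.1248]
tcp_rot: [0.17, 0.986, 0.001, 0.003]
wrist_force: [6.6, 7.6, 4.1]
grip_width: 0.0126
gripper_force: 61.0
```

```bash
cat >> h.py <<'E'
def st():
    from workcell import ctrl
    s=ctrl.read_state(); m=R.from_quat(s["tcp_rot"]).as_matrix()
    print("pos",s["position"].round(4),"F",s["wrist_force"].round(2),"M",s["moment"].round(3),"yaw_y",np.degrees(np.arctan2(m[1,1],m[0,1])).round(2),"grip",round(s["grip_width"],4),"t",s["t"])
E
python3 -c "import h;h.st()"
```

```text
pos [ 0.5766 -0.1903  0.1248] F [6.64 7.62 4.15] M [ 1.25  -1.007  0.004] yaw_y 70.47 grip 0.0126 t 4.275
```

>>> {"api": "step_arm", "payload": {
  "plan": "0 0 0.25 0 0 0 1;0 0 0.5 0 0 0 1;0 0 0.75 0 0 0 1;0 0 0.75 0 0 0 1"
}}

```text
t: 4.78
position: [0.5767, -0.1901, 0.1248]
tcp_rot: [0.118, 0.993, 0.001, 0.003]
wrist_force: [6.4, 9.5, 5.6]
grip_width: 0.0124
gripper_force: 61.0
```

```bash
python3 -c "import h;h.st()"
```

```text
pos [ 0.5767 -0.1901  0.1248] F [6.36 9.52 5.59] M [ 1.35  -1.134  0.096] yaw_y 76.43 grip 0.0124 t 4.775
```

>>> {"api": "step_arm", "payload": {
  "plan": "0 0 0.2 0 0 0 1;0 0 0.4 0 0 0 1;0 0 0.4 0 0 0 1"
}}

```text
t: 5.15
position: [0.5767, -0.19, 0.1248]
tcp_rot: [0.091, 0.996, 0.001, 0.003]
wrist_force: [6.3, 8.5, 6.3]
grip_width: 0.0124
gripper_force: 62.5
```

```bash
python3 -c "import h;h.st()"
```

```text
pos [ 0.5767 -0.19    0.1248] F [6.27 8.47 6.28] M [ 1.37  -1.101 -0.801] yaw_y 79.52 grip 0.0124 t 5.15
```

The moment of -0.8 N·m shows the dial is at its zero stop. Release and rise.

>>> {"api": "step_arm", "payload": {
  "plan": "0 0 0 0 0 0 0;0 0 0 0 0 0 0;0 0 0 0 0 0 0;0 0 0 0 0 0 0;0 0 0 0 0 1 0;0 0 0 0 0 2 0;0 0 0 0 0 2 1;0 0 0 0 0 2 1;0 0 0 0 0 2 1;0 0 0 0 0 2 1;0 0 0 0 0 2 1;0 0 0 0 0 2 1"
}}

```text
t: 6.65
position: [0.5736, -0.1914, 0.203]
tcp_rot: [0.09, 0.996, 0.0, -0.0]
wrist_force: [0.4, 0.3, -0.3]
grip_width: 0.0002
gripper_force: 0.0
```

```bash
python3 - <<'E'
import h,cv2
h.st()
a=h.viewer.snapshot("side")[200:400,220:440,::-1]
cv2.imwrite("pics/s2.png",cv2.resize(a,None,fx=3,fy=3,interpolation=cv2.INTER_CUBIC))
E
```

```text
pos [ 0.5736 -0.1914  0.203 ] F [ 0.37  0.28 -0.25] M [ 0.039  0.005 -0.041] yaw_y 79.63 grip 0.0002 t 6.65
```

View pics/s2.png

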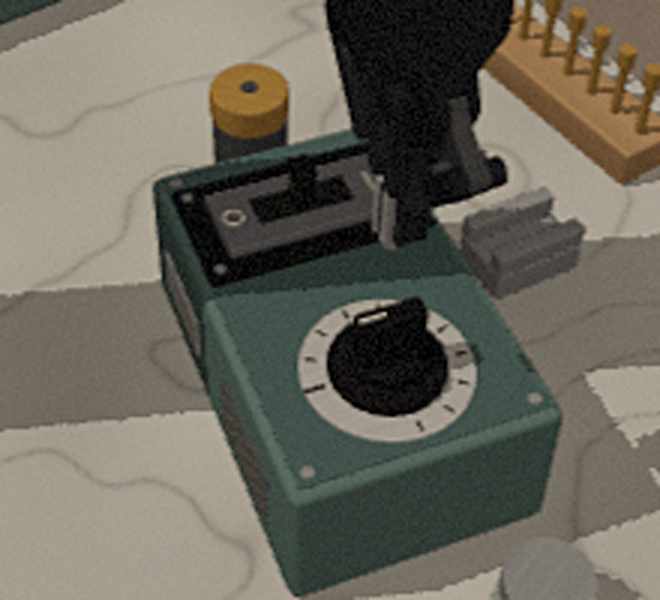

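```bash
python3 - <<'E'
from h import *
f=lambda x,y:w("side",(220+x/3,200+y/3),.145)
a,b=f(357,322),f(387,314); d=a-b; print(a,b,np.degrees(np.arctan2(d[1],d[0])), "box -x at",180-np.degrees(.208))
d=a-[.5742,-.191,.145];print(np.degrees(np.arctan2(d[1],d[0])))
E
```

```text
[ 0.55693836 -0.18741888  0.145     ] [ 0.57239788 -0.19126319  0.145     ] 166.03552924678579 box -x at 168.08247786127887
168.27960144015685
```

The pointer line now runs at 166–168°, against 168.1° for zero, so the dial is at zero. Next, go to the on side of the handle with the fingers shut.

>>> {"api": "step_arm", "payload": {
  "plan": "0 0 -0.2 0.69 1.42 0 1;0 0 -0.2 1.38 2.84 0 1;0 0 -0.2 1.38 2.84 0 1;0 0 -0.2 1.38 2.84 0 1;0 0 -0.2 1.38 2.84 -1 1;0 0 -0.2 1.38 2.84 -1.6 1;0 0 -0.2 1.38 2.84 -1.92 1;0 0 -0.2 1.38 2.84 -1.92 1;0 0 -0.2 1.38 2.84 -1.92 1"
}}

```text
t: 7.82
position: [0.6296, -0.0785, 0.1275]
tcp_rot: [0.105, 0.995, -0.0, 0.001]
wrist_force: [0.1, 0.5, 1.0]
grip_width: 0.0001
gripper_force: 0.0
```

```bash
cat >> h.py <<'E'
def bx():
    from workcell import ctrl
    s=ctrl.read_state(); y=-.208; c,q=np.cos(y),np.sin(y); d=s["position"]-[.5994,-.0716,.086]; F=s["wrist_force"]
    print("box mm",(1e3*np.array([c*d[0]+q*d[1],-q*d[0]+c*d[1],d[2]])).round(1),"Fbox",np.array([c*F[0]+q*F[1],-q*F[0]+c*F[1],F[2]]).round(2),"t",s["t"])
E
python3 - <<'E'
import h,cv2
h.bx()
a=h.viewer.snapshot("side")[220:340,250:410,::-1]
cv2.imwrite("pics/s3.png",cv2.resize(a,None,fx=4,fy=4,interpolation=cv2.INTER_CUBIC))
E
```

```text
box mm [31.  -0.5 41.5] Fbox [0.   0.49 1.02] t 7.825
```

View pics/s3.png

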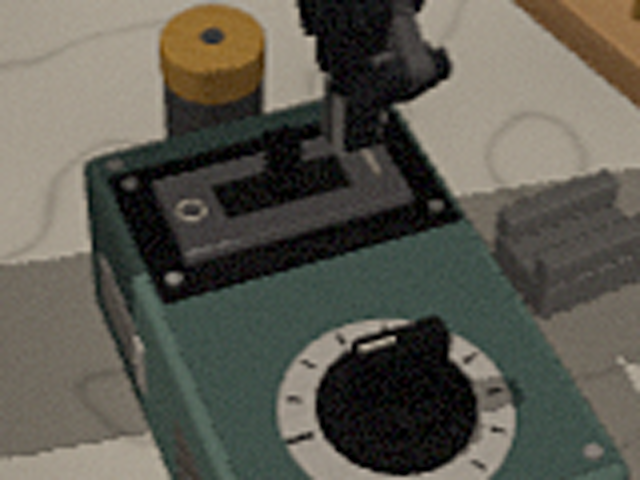

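The shut fingertips (350,140) stand just on the on side of the handle (285,145), in line with it. Start pushing towards off.

>>> {"api": "step_arm", "payload": {
  "plan": "0 0 0 -0.12 0.026 0 1;0 0 0 -0.245 0.052 0 1;0 0 0 -0.295 0.062 0 1;0 0 0 -0.295 0.062 0 1"
}}

```text
t: 8.38
position: [0.6169, -0.0753, 0.1266]
tcp_rot: [0.104, 0.995, -0.0, 0.0]
wrist_force: [-0.4, 0.7, -0.0]
grip_width: -0.0002
gripper_force: 0.0
```

```bash
python3 -c "import h;h.bx()"
```

```text
box mm [17.9  0.  40.6] Fbox [-0.49  0.61 -0.02] t 8.375
```

>>> {"api": "step_arm", "payload": {
  "plan": "0 0 0 -0.025 0.005 0 1;0 0 0 -0.049 0.01 0 1;0 0 0 -0.049 0.01 0 1"
}}

```text
t: 8.75
position: [0.6152, -0.075, 0.1265]
tcp_rot: [0.104, 0.995, -0.0, 0.0]
wrist_force: [-0.1, -0.0, 0.3]
grip_width: 0.0002
gripper_force: 0.1
```

```bash
python3 -c "import h;h.bx()"
```

```text
box mm [16.2 -0.1 40.5] Fbox [-0.07 -0.05  0.32] t 8.75
```

>>> {"api": "step_arm", "payload": {
  "plan": "0 0 0 -0.025 0.005 0 1;0 0 0 -0.037 0.008 0 1;0 0 0 -0.037 0.008 0 1"
}}

```text
t: 9.12
position: [0.6137, -0.0747, 0.1265]
tcp_rot: [0.104, 0.995, -0.0, 0.0]
wrist_force: [0.8, -0.8, -0.1]
grip_width: -0.0002
gripper_force: 0.3
```

>>> {"api": "step_arm", "payload": {
  "plan": "0 0 0 -0.025 0.005 0 1;0 0 0 -0.037 0.008 0 1;0 0 0 -0.037 0.008 0 1"
}}

```text
t: 9.5
position: [0.6122, -0.0744, 0.1265]
tcp_rot: [0.104, 0.995, -0.0, 0.0]
wrist_force: [0.2, -0.0, 0.2]
grip_width: -0.0002
gripper_force: 0.4
```

>>> {"api": "step_arm", "payload": {
  "plan": "0 0 0 -0.025 0.005 0 1;0 0 0 -0.049 0.01 0 1;0 0 0 -0.049 0.01 0 1"
}}

```text
t: 9.88
position: [0.6102, -0.074, 0.1265]
tcp_rot: [0.104, 0.995, -0.0, 0.0]
wrist_force: [1.9, -0.4, 0.2]
grip_width: -0.0002
gripper_force: 0.6
```

>>> {"api": "step_arm", "payload": {
  "plan": "0 0 0 -0.025 0.005 0 1;0 0 0 -0.049 0.01 0 1;0 0 0 -0.049 0.01 0 1"
}}

```text
t: 10.25
position: [0.609, -0.0737, 0.1267]
tcp_rot: [0.104, 0.995, -0.0, 0.001]
wrist_force: [3.8, -0.9, 0.2]
grip_width: -0.0002
gripper_force: 1.9
```

>>> {"api": "step_arm", "payload": {
  "plan": "0 0 0 -0.012 0.003 0 1;0 0 0 -0.025 0.005 0 1;0 0 0 -0.025 0.005 0 1"
}}

```text
t: 10.62
position: [0.6084, -0.0736, 0.1267]
tcp_rot: [0.104, 0.995, -0.0, 0.001]
wrist_force: [5.8, -0.3, -1.7]
grip_width: -0.0004
gripper_force: 2.7
```

>>> {"api": "step_arm", "payload": {
  "plan": "0 0 0 -0.012 0.003 0 1;0 0 0 -0.025 0.005 0 1;0 0 0 -0.025 0.005 0 1"
}}

```text
t: 11.0
position: [0.6081, -0.0735, 0.1268]
tcp_rot: [0.104, 0.995, -0.0, 0.002]
wrist_force: [7.5, -1.9, -3.5]
grip_width: -0.0001
gripper_force: 3.3
```

>>> {"api": "step_arm", "payload": {
  "plan": "0 0 0 -0.012 0.003 0 1;0 0 0 -0.025 0.005 0 1;0 0 0 -0.025 0.005 0 1"
}}

```text
t: 11.38
position: [0.6079, -0.0735, 0.127]
tcp_rot: [0.104, 0.995, -0.0, 0.003]
wrist_force: [8.2, -1.4, -2.6]
grip_width: -0.0004
gripper_force: 4.0
```

>>> {"api": "step_arm", "payload": {
  "plan": "0 0 0 -0.012 0.003 0 1;0 0 0 -0.025 0.005 0 1;0 0 0 -0.025 0.005 0 1"
}}

```text
t: 11.75
position: [0.6076, -0.0735, 0.1272]
tcp_rot: [0.104, 0.995, -0.0, 0.003]
wrist_force: [9.8, -1.8, -3.7]
grip_width: -0.0002
gripper_force: 4.6
```

>>> {"api": "step_arm", "payload": {
  "plan": "0 0 0 -0.012 0.003 0 1;0 0 0 -0.025 0.005 0 1;0 0 0 -0.025 0.005 0 1"
}}

```text
t: 12.12
position: [0.6069, -0.0734, 0.1273]
tcp_rot: [0.104, 0.995, -0.0, 0.004]
wrist_force: [9.8, -1.9, -2.7]
grip_width: 0.0
gripper_force: 4.7
```

>>> {"api": "step_arm", "payload": {
  "plan": "0 0 0 -0.012 0.003 0 1;0 0 0 -0.025 0.005 0 1;0 0 0 -0.025 0.005 0 1"
}}

```text
t: 12.5
position: [0.6035, -0.0727, 0.1269]
tcp_rot: [0.104, 0.995, -0.0, 0.001]
wrist_force: [5.6, -1.4, -0.9]
grip_width: -0.0001
gripper_force: 2.9
```

>>> {"api": "step_arm", "payload": {
  "plan": "0 0 0 -0.012 0.003 0 1;0 0 0 -0.025 0.005 0 1;0 0 0 -0.025 0.005 0 1"
}}

```text
t: 12.88
position: [0.6033, -0.0726, 0.127]
tcp_rot: [0.104, 0.995, -0.0, 0.002]
wrist_force: [7.7, -2.1, -1.6]
grip_width: -0.0003
gripper_force: 3.5
```

The force climbed to about 10 N, then dropped as the tip jumped 3.4 mm. That looks like the click, followed by the hard stop. Back off, rise and look.

>>> {"api": "step_arm", "payload": {
  "plan": "0 0 0 0.245 -0.052 0 1;0 0 0 0.6 -0.126 0 1;0 0 0 0.6 -0.126 1.8 1;0 0 0 0.6 -0.126 1.8 1;0 0 0 0.6 -0.126 1.8 1"
}}

```text
t: 13.5
position: [0.6256, -0.0773, 0.199]
tcp_rot: [0.104, 0.995, -0.0, 0.0]
wrist_force: [-0.3, 0.1, -0.1]
grip_width: -0.0002
gripper_force: 0.0
```

```bash
python3 - <<'E'
import h,cv2
h.bx()
a=h.viewer.snapshot("side")[220:340,250:410,::-1]
cv2.imwrite("pics/s4.png",cv2.resize(a,None,fx=4,fy=4,interpolation=cv2.INTER_CUBIC))
E
```

```text
box mm [ 2.68e+01 -1.00e-01  1.13e+02] Fbox [-0.34 -0.   -0.08] t 13.5
```

View pics/s4.png

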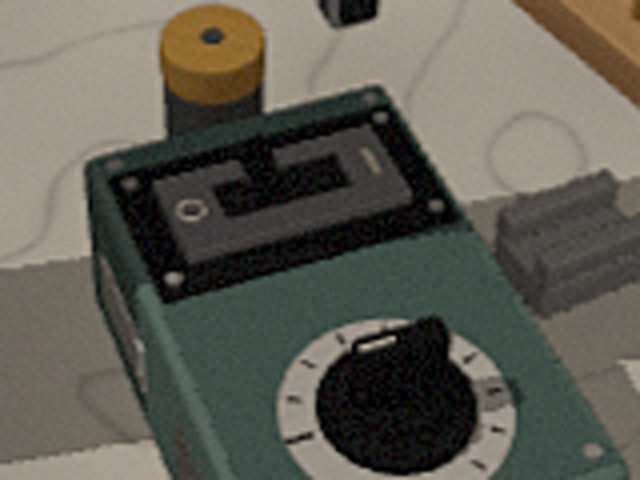

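The handle now leans to off on its own, with its top at (260,150) against (285,140) when upright, so it has caught. Cross over at height to the off side and come down there.

>>> {"api": "step_arm", "payload": {
  "plan": "0 0 0 -0.85 0.18 0 1;0 0 0 -1.69 0.356 0 1;0 0 0 -1.69 0.356 0 1;0 0 0 -1.69 0.356 0 1;0 0 0 -1.69 0.356 -1 1;0 0 0 -1.69 0.356 -1.6 1;0 0 0 -1.69 0.356 -1.9 1;0 0 0 -1.69 0.356 -1.9 1;0 0 0 -1.69 0.356 -1.9 1"
}}

```text
t: 14.68
position: [0.5587, -0.0632, 0.1232]
tcp_rot: [0.104, 0.995, -0.0, 0.001]
wrist_force: [0.2, -0.1, -0.2]
grip_width: -0.0002
gripper_force: 0.0
```

```bash
python3 -c "import h;h.bx()"
```

```text
box mm [-41.6  -0.2  37.2] Fbox [ 0.21 -0.02 -0.19] t 14.675
```

>>> {"api": "step_arm", "payload": {
  "plan": "0 0 0 0.1 -0.021 0 1;0 0 0 0.171 -0.036 0 1;0 0 0 0.171 -0.036 0 1"
}}

```text
t: 15.05
position: [0.5652, -0.0646, 0.1229]
tcp_rot: [0.104, 0.995, -0.0, 0.001]
wrist_force: [-0.0, -0.7, -0.2]
grip_width: -0.0
gripper_force: 0.0
```

>>> {"api": "step_arm", "payload": {
  "plan": "0 0 0 0.025 -0.005 0.005 1;0 0 0 0.049 -0.01 0.01 1;0 0 0 0.049 -0.01 0.01 1"
}}

```text
t: 15.42
position: [0.5665, -0.0648, 0.1229]
tcp_rot: [0.104, 0.995, -0.0, -0.0]
wrist_force: [0.7, 0.4, -0.6]
grip_width: 0.0001
gripper_force: 0.0
```

>>> {"api": "step_arm", "payload": {
  "plan": "0 0 0 0.025 -0.005 0.005 1;0 0 0 0.049 -0.01 0.01 1;0 0 0 0.049 -0.01 0.01 1"
}}

```text
t: 15.8
position: [0.5686, -0.0652, 0.1233]
tcp_rot: [0.104, 0.995, -0.0, 0.0]
wrist_force: [-0.5, -0.2, 0.9]
grip_width: -0.0003
gripper_force: 0.0
```

>>> {"api": "step_arm", "payload": {
  "plan": "0 0 0 0.025 -0.005 0.005 1;0 0 0 0.049 -0.01 0.01 1;0 0 0 0.049 -0.01 0.01 1"
}}

```text
t: 16.18
position: [0.5699, -0.0655, 0.1235]
tcp_rot: [0.104, 0.995, -0.0, -0.001]
wrist_force: [-1.2, -0.2, 0.1]
grip_width: 0.0001
gripper_force: 0.9
```

>>> {"api": "step_arm", "payload": {
  "plan": "0 0 0 0.025 -0.005 0.005 1;0 0 0 0.049 -0.01 0.01 1;0 0 0 0.049 -0.01 0.01 1"
}}

```text
t: 16.55
position: [0.5714, -0.0658, 0.1239]
tcp_rot: [0.104, 0.995, 0.0, -0.001]
wrist_force: [-4.6, 1.3, 3.2]
grip_width: -0.0002
gripper_force: 2.5
```

Contact. Keep pushing along the arc.

>>> {"api": "step_arm", "payload": {
  "plan": "0 0 0 0.025 -0.005 0.008 1;0 0 0 0.049 -0.01 0.016 1;0 0 0 0.049 -0.01 0.016 1"
}}

```text
t: 16.92
position: [0.5739, -0.0663, 0.1247]
tcp_rot: [0.104, 0.995, -0.0, -0.0]
wrist_force: [-4.4, 1.0, 2.1]
grip_width: 0.0001
gripper_force: 2.4
```

>>> {"api": "step_arm", "payload": {
  "plan": "0 0 0 0.025 -0.005 0.008 1;0 0 0 0.049 -0.01 0.016 1;0 0 0 0.049 -0.01 0.016 1"
}}

```text
t: 17.3
position: [0.5764, -0.0668, 0.1254]
tcp_rot: [0.104, 0.995, -0.0, 0.0]
wrist_force: [-4.6, 1.4, 1.9]
grip_width: -0.0002
gripper_force: 2.0
```

>>> {"api": "step_arm", "payload": {
  "plan": "0 0 0 0.025 -0.005 0.005 1;0 0 0 0.049 -0.01 0.01 1;0 0 0 0.074 -0.015 0.015 1;0 0 0 0.098 -0.02 0.02 1;0 0 0 0.098 -0.02 0.02 1"
}}

```text
t: 17.92
position: [0.5807, -0.0677, 0.1262]
tcp_rot: [0.104, 0.995, -0.0, 0.0]
wrist_force: [-3.1, 0.5, 1.3]
grip_width: 0.0
gripper_force: 1.3
```

>>> {"api": "step_arm", "payload": {
  "plan": "0 0 0 0.025 -0.005 0 1;0 0 0 0.049 -0.01 0 1;0 0 0 0.049 -0.01 0 1"
}}

```text
t: 18.3
position: [0.5824, -0.068, 0.1262]
tcp_rot: [0.104, 0.995, -0.0, 0.0]
wrist_force: [-2.9, 1.3, 0.7]
grip_width: -0.0004
gripper_force: 1.4
```

>>> {"api": "step_arm", "payload": {
  "plan": "0 0 0 0.025 -0.005 0 1;0 0 0 0.049 -0.01 0 1;0 0 0 0.049 -0.01 0 1"
}}

```text
t: 18.68
position: [0.5845, -0.0685, 0.1262]
tcp_rot: [0.104, 0.995, -0.0, 0.0]
wrist_force: [-2.4, -0.8, 2.3]
grip_width: 0.0001
gripper_force: 1.1
```

>>> {"api": "step_arm", "payload": {
  "plan": "0 0 0 0.025 -0.005 0 1;0 0 0 0.049 -0.01 0 1;0 0 0 0.049 -0.01 0 1"
}}

```text
t: 19.05
position: [0.5866, -0.0689, 0.1262]
tcp_rot: [0.104, 0.995, -0.0, 0.0]
wrist_force: [-0.9, 1.3, 0.8]
grip_width: -0.0001
gripper_force: 0.8
```

>>> {"api": "step_arm", "payload": {
  "plan": "0 0 0 0.025 -0.005 0 1;0 0 0 0.049 -0.01 0 1;0 0 0 0.049 -0.01 0 1"
}}

```text
t: 19.42
position: [0.5884, -0.0693, 0.1262]
tcp_rot: [0.104, 0.995, -0.0, 0.0]
wrist_force: [-1.9, 1.4, 1.4]
grip_width: -0.0
gripper_force: 0.7
```

>>> {"api": "step_arm", "payload": {
  "plan": "0 0 0 0.025 -0.005 0 1;0 0 0 0.049 -0.01 0 1;0 0 0 0.049 -0.01 0 1"
}}

```text
t: 19.8
position: [0.5903, -0.0697, 0.1262]
tcp_rot: [0.104, 0.995, -0.0, 0.0]
wrist_force: [-1.2, 0.5, 1.1]
grip_width: -0.0004
gripper_force: 0.5
```

>>> {"api": "step_arm", "payload": {
  "plan": "0 0 0 0.025 -0.005 0 1;0 0 0 0.049 -0.01 0 1;0 0 0 0.049 -0.01 0 1"
}}

```text
t: 20.18
position: [0.5924, -0.0701, 0.1262]
tcp_rot: [0.104, 0.995, -0.0, 0.0]
wrist_force: [-0.2, -0.0, -0.7]
grip_width: 0.0002
gripper_force: 0.0
```

>>> {"api": "step_arm", "payload": {
  "plan": "0 0 0 0.025 -0.005 0 1;0 0 0 0.049 -0.01 0 1;0 0 0 0.049 -0.01 0 1"
}}

```text
t: 20.55
position: [0.5942, -0.0705, 0.1262]
tcp_rot: [0.104, 0.995, -0.0, 0.0]
wrist_force: [0.1, -0.7, -0.3]
grip_width: 0.0
gripper_force: 0.0
```

```bash
python3 -c "import h;h.bx()"
```

```text
box mm [-5.3  0.1 40.2] Fbox [ 0.26 -0.7  -0.29] t 20.55
```

Contact is lost, so the handle has pulled over by itself. Back off, go up and clear, then look.

>>> {"api": "step_arm", "payload": {
  "plan": "0 0 0 -0.3 0.063 0 1;0 0 0 -0.6 0.126 0 1;0 0 0 -0.6 0.126 1.2 1;0 0 0 -0.6 0.126 2.4 1;0 0 0 -1.5 0.126 3 1;0 0 0 -2.5 0.126 3 1;0 0 0 -2.5 0.126 3 1;0 0 0 -2.5 0.126 3 1"
}}

```text
t: 21.55
position: [0.4939, -0.0653, 0.2463]
tcp_rot: [0.104, 0.995, -0.0, 0.0]
wrist_force: [0.4, 0.5, 0.3]
grip_width: 0.0003
gripper_force: 0.0
```

```bash
python3 - <<'E'
import h,cv2
h.bx()
h.viewer.snapshot("top")
for i in range(12): a=h.viewer.snapshot("side")
a=a[200:400,220:440,::-1]
cv2.imwrite("pics/s5.png",cv2.resize(a,None,fx=3,fy=3,interpolation=cv2.INTER_CUBIC))
E
```

```text
box mm [-104.5  -15.6  160.3] Fbox [0.32 0.57 0.28] t 21.55
```

View pics/s5.png

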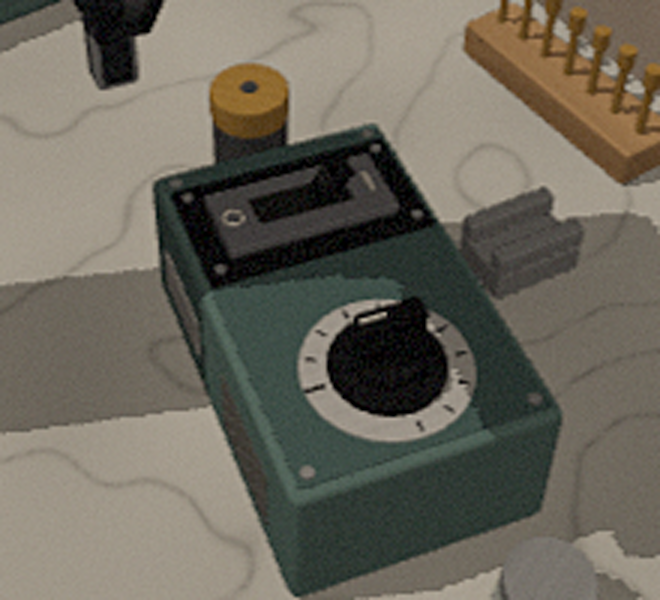

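The handle at (335,170) leans to the bar (on) and stays there with nothing touching it. The pointer is still at zero and the bystanders have not moved.

```bash
python3 -c "
from workcell import ctrl
print(ctrl.hand_in())"
```

```text
the job is handed in; nothing more can be done
None
```

I turned the dial to zero, pushed the handle to off until it clicked (about 10 N measured), then threw it to on, where it stayed; nothing around the box moved and the job is handed in.

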